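# Drift a worn bushing out of a bearing casting

## Robot

A 6-joint arm with a two-finger parallel gripper is mounted at the origin on a cart in front of the work surface, level with it; the furniture and walls round the work are solid. World frame = base frame: x ahead of the robot, y to its left, z up, the work surface at z = 0. Lengths are in m, angles in rad, forces in N, time in s.
With the tool pointing down it reaches from about 0.275 to 0.825 m from the base axis. Payload 5.2 kg.
Tool frame: the origin (TCP) lies midway between the tips of the shut fingers; the grasp point (between the pads) lies 19 mm behind it; z points along the fingers, y is the line along which they close (so a half turn about z gives the same grasp; the last joint's range is limited). The gripper opens to 93 mm and grips with 3 to 60 N. Pads are 15 mm wide; open, the fingers measure 128 mm over their backs; the gripper's body (75 mm by 188 mm) begins 65 mm behind the grasp point.
Start: joints at [1.01, 0.259, 1.535, -0, 1.348, -0.203], TCP at [0.193, 0.515, 0.219] pointing down, gripper open.
Joint ranges: [-3.14, 3.14], [-0.91, 2.08], [0.19, 2.58], [-1.22, 4.36], [0.22, 2.71], [-3.12, 3.12]. Speed limits (rad/s): [2.57, 2.57, 3.14, 3.14, 3.14, 3.14].

## Interface

Orientations are given as a 3x3 rotation matrix whose columns are the frame's x, y, z axes.
In Python, from cell import * gives the robot as it stands. Calls block until the motion is done:
- goto(position, orientation): joint-space move of the TCP to a pose.
- servo_line(position, rot=None, max_speed=0.15, max_force=None): straight line of the TCP; rot=None keeps the orientation; max_speed is the mean speed in m/s. With max_force (N) it stops when the force on the tool has changed by that much, and returns True; else False.
- set_joints(angles): joint-space move.
- move_gripper(opening, newtons=None): finger opening in m; newtons is the grip in N (None keeps the last); returns when the fingers have stopped.
- pause(seconds).
- inverse_kinematics(position, orientation): joint angles nearest the present ones, or None.
- snapshot(name): name is "scene" or "top" or "wrist"; returns a dict with "color" (400x640x3 uint8, red, green, blue), "K" (3x3 intrinsics, pixels), "R" (3x3) and "t" (3): a world point X has camera coordinates R X + t. Camera axes: x right, y down, z forward; pixel columns grow to the right and rows downward; lengths in m; the calibration is good to about 2 mm. A picture is of the moment at which its call begins. There is no depth.
A pose or a line that the arm cannot do raises PlanningError and nothing moves.
- finish_job(): hands the job in; it is judged then, once.
Trained networks look in a picture, given as the dict that the camera call returned (one of the last four; its "shot" number tells which), for a name from the list of things; names that differ only in an ending like _2 or _b are one class to them, and where a whole thing is asked for, a point or a joint stands for the part that bears it (a point fixed in the world has none). Each returns a list of dicts, best first, with "confidence" (0 to 1); they miss things now and then, are a little off and sometimes report something else, mostly with a low value. They report only what shows in the picture. A call takes as long as a camera call. They do not tell look-alikes from the thing itself.
- silhouettes(query, picture): "mask" (400x640 bool, what is visible of it) and "point" ([column, row] in pixels, amid what is visible of it).
- mark_of(query, picture): "point" ([column, row] in pixels: a listed point, or the origin of a listed thing).
Readings, each from a call of its own:
- current_time(): time.
- current_joint_pos(): joint angles.
- current_qd(): joint speeds.
- current_tau(): joint torques, N m.
- current_tcp_pos(): TCP position.
- current_tcp_rot(): TCP orientation.
- current_ft_force(): force on the tool from outside, world axes, zero at the start.
- current_torque(): the same for the moment, N m.
- current_finger_gap(): finger opening in m.
- current_gripper_force(): force on a finger pad.
Only numpy, scipy, OpenCV 4.12 (cv2) and the standard library are available. Lean on these libraries where they do the work, as an engineer would, in place of code of your own. Each camera call takes 0.05 s, during which the arm holds its last target. There are 200 camera calls.

## Task

Take the slimmer, square-handled drift from the wooden block and use it to push the bushing down through the bore of the casting on the press-out stand, until the drift's guard sits pressed on the stop collar round the bore and the bushing has dropped into the catch pan below. Feel your way in and keep the push gentle: do not ram or overload the stand; how high the collar is set differs from time to time. Then put the drift back upright in the hole it came from, and leave the other drift and the tools on the bench where they are.

Things in the scene. Friction and masses are not known exactly. Their poses are not given: they have to be found in the camera images.
- press_stand: Press-out stand fixed to the bench: steel base 110x124x10 mm, two grey legs at y = +-41 mm, on them a bolted aluminium casting, a block 70x70x40 mm with its flat top 90 mm above the bench; bolt heads on its side lugs reach 70 mm. Origin: on the bench under the bore; z up the bore, x to the open front and back. It stands at most 40 N of contact force in all: more is ramming.
- bore_mouth (a point): Centre of the mouth of the vertical through bore in the middle of the casting, level with its top, 90 mm above the bench; z up. The bore is 21 mm wide and 40 mm deep, its mouth chamfered 1.5 mm.
- bore_plungers (a point): Point on the bore's axis 30 mm below the mouth, between two small spring plungers that stick out of the bore's wall and carry the bushing. Driving the bushing past them takes roughly 8 to 15 N (hidden friction varies), less once it moves; the drift then passes between them with a few N of drag.
- pan (a point): Centre of the floor of the catch pan, straight below the bore, 10 mm above the bench. The pan lies between the legs (inner faces at y = +-33 mm) and two lips, 20 mm high above the bench, at x = +-36 mm.
- depth_stop: Depth stop on top of the casting round the bore: a fixed flange 62 mm wide, 3 mm thick, and threaded in it a steel collar, 46 mm outside and 30 mm inside diameter. The collar's flat top, the stop for the drift's guard, was set by hand anywhere from 4 to 20 mm above the casting's top; this pose does not tell. It does not give way. Origin: centre of the bore's mouth.
- bushing: Brass bushing, 20 mm outside diameter, 22 mm long, edges chamfered 1.5 mm, about 45 g, standing in the bore with its top about 5 mm below the mouth. Origin: centre of its underside; z along its axis. It drops out of the bore by itself once pushed about 25 mm down.
- bushing_mid (a point): Centre of the bushing.
- drift: The drift to use, 108 mm long, 0.3 kg: steel shank 18.5 mm in diameter, 56 mm long, nose tapered by 2.5 mm over 3 mm; round guard 44 mm in diameter, 6 mm thick; square handle 22x22 mm, 46 mm tall. Origin: centre of the nose; z up to the handle, x and y square to the handle's flats. Stands in either hole of the block, guard on the block's top, handle 78 to 124 mm above the bench.
- drift_nose (a point): Centre of the end face of the drift's nose.
- drift_guard (a point): Centre of the underside of the drift's guard, 56 mm above the nose: this face comes to sit on the stop collar. The guard's upper face, 62 mm above the nose, can bear against the fingertips when they grip the handle by two flats just above it and push down.
- fat_drift: The other drift, not to be used: same lengths, but a round handle 34 mm thick, a guard 50 mm in diameter and a 22.5 mm shank too thick for the bore; about 0.4 kg. Origin: centre of its nose; z up along the axis.
- drift_block: Pale wooden block 150x64x72 mm fixed to the bench. Origin: centre of its underside; x along its length. Two holes 26 mm wide, 63 mm deep, chamfered 3 mm, at x = -42 and x = +42 mm, hold the two drifts.
- pliers: Blue-handled combination pliers 166 mm long lying on the bench; bystander. Origin: centre of the underside.
- spanner: Combination spanner 181 mm long lying on the bench; bystander. Origin: centre of the underside.
- clamp: Grey C-clamp 133x92 mm lying flat on the bench; bystander. Origin: centre of the underside.
Not all that is in view belongs to the job. Leave any green or purple look-alike of the drift alone.

How it is judged:
On the way, in this order (a step that is already met when the one before it is completed fails the run):
1. the drift's nose is in the bore and bears on the bushing, which is still held there (z of drift_nose in the frame of bore_mouth below -0.003 m and horizontal distance between drift_nose and bore_mouth below 0.003 m and contact force between drift and bushing above 1.5 N and z of bushing_mid in the frame of press_stand above 0.058 m), for 0.1 s.
2. the drift's guard sits pressed on the stop collar (at least 4 N) with the shank upright in the bore, and the bushing is out below (z of drift_guard in the frame of bore_mouth below 0.022 m and horizontal distance between drift_guard and bore_mouth below 0.003 m and angle between drift's own z axis and vertical below 0.06 rad and contact force between drift and depth_stop above 4 N and z of bushing_mid in the frame of press_stand below 0.036 m), for 0.1 s.
At the end, for the whole second after the job is handed in: Bushing at rest in the catch pan (centre within 45 mm of the pan's, under 36 mm above the bench); the drift at rest, upright within 0.06 rad, guard down in the hole it came from (within 7 mm of its start); the other drift within 10 mm of its start (z of bushing_mid in the frame of press_stand below 0.036 m and horizontal distance between bushing_mid and pan below 0.045 m and linear speed of each of bushing, drift below 0.02 m/s and distance of drift_guard from where it was at the start of the episode below 0.007 m and angle between drift's own z axis and vertical below 0.06 rad and distance of fat_drift from where it was at the start of the episode below 0.01 m); the robot touches nothing.
It fails at once if the stand, casting or stop is rammed or overloaded (more than 40 N) (contact force between press_stand and anything else above 40 N).
It fails at once if the other drift is moved by more than 10 mm (distance of fat_drift from where it was at the start of the episode above 0.01 m).
It fails at once if pliers, spanner or clamp is moved by more than 20 mm (distance of any of pliers, spanner, clamp from where it was at the start of the episode above 0.02 m).
It also fails if it takes over 61 s, if anything falls off the work surface, if the arm or the gripper's body presses on something with over 40 N, if the wrist force passes 120 N, or if a joint passes its speed limit or range.

## Working session

There is one attempt and no reset: what is moved stays moved. The work goes in short steps, each a Python script; the robot and the scene stay as the last script left them, time stands still between calls to the robot, and variables do not carry over. Pictures are saved under pics/ and viewed, at most 10 in all, crops included, and the job is handed in when it is done.

```bash
mkdir -p pics; ls
python3 - <<'E'
from cell import *
import cv2,numpy as np
for n in("scene","top"):
    s=snapshot(n); cv2.imwrite(f"pics/{n}0.png",s["color"][:,:,::-1])
    print(n,s["K"].tolist(),s["R"].round(4).tolist(),s["t"].round(4).tolist())
    for q in("drift","fat_drift","drift_block","press_stand","bore_mouth","depth_stop","drift_guard"):
        print(q,[(np.round(d["point"]).tolist(),round(d["confidence"],2)) for d in mark_of(q,s)][:4])
print(current_time())
E
```

```text
pics
scene [[491.9674290199541, 0.0, 317.2249473645422], [0.0, 491.9674290199541, 197.30409680453937], [0.0, 0.0, 1.0]] [[0.6468, -0.7627, 0.0037], [-0.3763, -0.3233, -0.8682], [0.6634, 0.5602, -0.4961]] [-0.427, 0.2088, 1.25]
drift [([329.0, 245.0], 0.75), ([378.0, 244.0], 0.65), ([351.0, 222.0], 0.58)]
fat_drift [([385.0, 230.0], 0.54)]
drift_block [([383.0, 242.0], 0.69)]
press_stand [([307.0, 217.0], 0.57)]
bore_mouth [([307.0, 190.0], 0.88)]
depth_stop [([307.0, 191.0], 0.44)]
drift_guard [([331.0, 230.0], 0.76), ([377.0, 229.0], 0.58)]
top [[398.0836817051658, 0.0, 323.2697588751837], [0.0, 398.0836817051658, 205.58747849195643], [0.0, 0.0, 1.0]] [[-0.0165, -0.9996, 0.0218], [-0.9963, 0.0146, -0.0842], [0.0838, -0.0231, -0.9962]] [-0.1476, 0.4869, 1.3538]
drift [([384.0, 209.0], 0.72), ([310.0, 205.0], 0.67), ([349.0, 188.0], 0.58), ([353.0, 225.0], 0.44)]
fat_drift [([381.0, 180.0], 0.7)]
drift_block [([380.0, 194.0], 0.83)]
press_stand [([314.0, 211.0], 0.79)]
bore_mouth [([313.0, 209.0], 0.82)]
depth_stop [([315.0, 204.0], 0.51)]
drift_guard [([349.0, 187.0], 0.46), ([387.0, 202.0], 0.44), ([353.0, 228.0], 0.44)]
0.8
```

Run:
```python
import cv2,numpy as np
a=cv2.imread("pics/scene0.png")[120:320,200:500]; b=cv2.imread("pics/top0.png")[130:280,230:450]
a=cv2.resize(a,(800,533),interpolation=2); cv2.imwrite("pics/s1.png",a)
cv2.imwrite("pics/t1.png",cv2.resize(b,(800,545),interpolation=2))
```

```text
(no output)
```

View pics/s1.png

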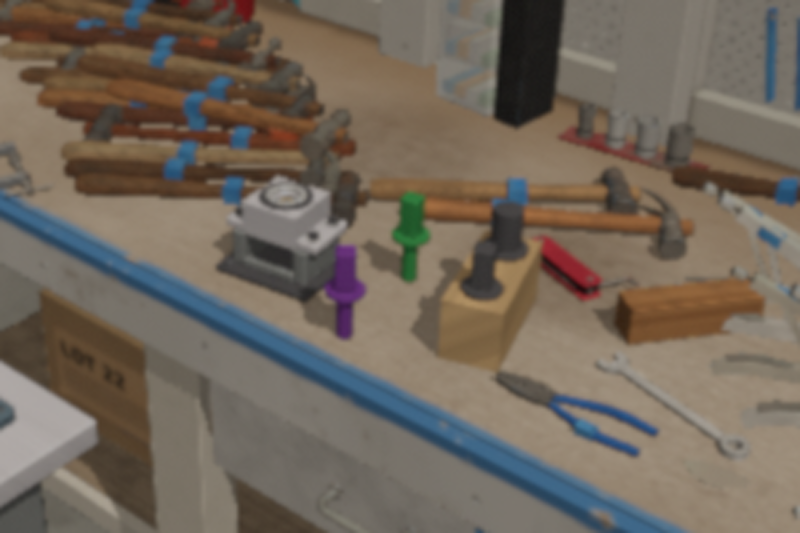

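View pics/t1.png

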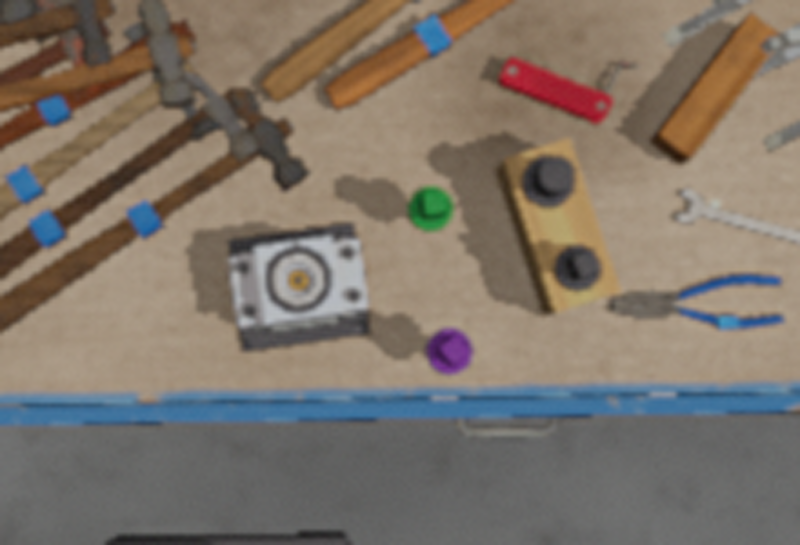

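The candidates for the drift, in top-camera pixels, are:
- grey square handle at (389,203), in the block's near hole
- fat round grey at (381,180)
- green at (349,187)
- purple at (353,226)

By the description I choose the grey square one at (389,203), which is at (382,222) in scene. I'll check it with the wrist camera.

```bash
cat > h.py <<'E'
from cell import *
import cv2,numpy as np
def ray(s,p):
    d=s["R"].T@np.linalg.inv(s["K"])@np.array([p[0],p[1],1.]); c=-s["R"].T@s["t"]; return c,d/np.linalg.norm(d)
def plane(s,p,z):
    c,d=ray(s,p); return c+d*(z-c[2])/d[2]
def tri(obs):
    A=np.zeros((3,3));b=np.zeros(3)
    for s,p in obs:
        c,d=ray(s,p);M=np.eye(3)-np.outer(d,d);A+=M;b+=M@c
    return np.linalg.solve(A,b)
def proj(s,X):
    q=s["K"]@(s["R"]@np.asarray(X)+s["t"]); return q[:2]/q[2]
def down(yaw): # tool x axis at yaw, z down
    c,s=np.cos(yaw),np.sin(yaw); return np.array([[c,s,0],[s,-c,0],[0,0,-1.]])
def save(s,n,crop=None,k=1):
    im=s["color"][:,:,::-1]
    if crop: x0,y0,x1,y1=crop; im=im[y0:y1,x0:x1]
    cv2.imwrite(f"pics/{n}.png",cv2.resize(im,None,fx=k,fy=k,interpolation=2))
E
python3 - <<'E'
from h import *
S=snapshot("scene");T=snapshot("top")
g=tri([(S,(382,228)),(T,(389,203.4))]); print("drift guard",g)
f=tri([(S,(391,200)),(T,(381.5,179))]); print("fat",f)
b=tri([(S,(307.5,193)),(T,(312,206.5))]); print("bore",b, plane(T,(312,206.5),.09))
W=snapshot("wrist"); R=current_tcp_rot();p=current_tcp_pos()
c=-W["R"].T@W["t"]; print("cam in tool",R.T@(c-p),"camaxes in tool",(R.T@W["R"].T).round(3).tolist(),"yaw",R[:,0], W["K"][0,0])
E
```

```text
drift guard [ 0.4852444  -0.37480382  0.07420976]
fat [ 0.56292419 -0.34667247  0.11615697]
bore [ 0.47656351 -0.11693877  0.09206379] [ 0.47636262 -0.11653531  0.09      ]
cam in tool [ 0.07687855  0.0011045  -0.16498478] camaxes in tool [[0.0, -0.961, -0.277], [1.0, 0.0, -0.001], [0.001, -0.277, 0.961]] yaw [-9.36677715e-01  3.50192601e-01  3.99988890e-07] 290.91241322368705
```

Run:
```python
from h import *
import pickle
out=[]
for n,P,y in (("d0",(.485,-.375,.25),.9),("d1",(.485,-.375,.25),2.4),("b0",(.477,-.117,.23),2.4),("b1",(.477,-.117,.23),.9)):
    goto(np.array(P),down(y)); pause(.2)
    W=snapshot("wrist"); out.append((n,W)); save(W,n)
    for q in (("drift","drift_guard","fat_drift") if n[0]=="d" else ("bore_mouth","depth_stop","bushing")):
        print(n,q,[(np.round(d["point"],1).tolist(),round(d["confidence"],2)) for d in mark_of(q,W)][:3])
pickle.dump(out,open("w.pkl","wb")); print(current_time())
im=[cv2.imread(f"pics/{n}.png") for n in("d0","d1","b0","b1")]
m=np.vstack([np.hstack(im[:2]),np.hstack(im[2:])]); 
c=np.vstack([np.hstack([i[60:340,120:520] for i in im[:2]]),np.hstack([i[60:340,120:520] for i in im[2:]])]);cv2.imwrite("pics/m.png",c)
```

```text
d0 drift [([317.5, 173.8], 0.96), ([286.7, 70.5], 0.88), ([225.6, 140.2], 0.66)]
d0 drift_guard [([317.5, 184.4], 0.85), ([287.2, 59.7], 0.75), ([209.2, 146.0], 0.72)]
d0 fat_drift [([352.0, 128.1], 0.79)]
d1 drift [([320.1, 178.8], 0.94), ([348.8, 73.8], 0.92), ([419.8, 139.9], 0.66)]
d1 drift_guard [([321.7, 184.7], 0.89), ([355.1, 67.2], 0.89), ([434.0, 146.1], 0.8)]
d1 fat_drift [([371.9, 208.4], 0.78)]
b0 bore_mouth []
b0 depth_stop [([316.1, 190.8], 0.72)]
b0 bushing [([319.6, 183.2], 0.75)]
b1 bore_mouth [([318.0, 194.4], 0.71)]
b1 depth_stop [([317.3, 193.5], 0.79)]
b1 bushing []
9.525
```

View pics/m.png

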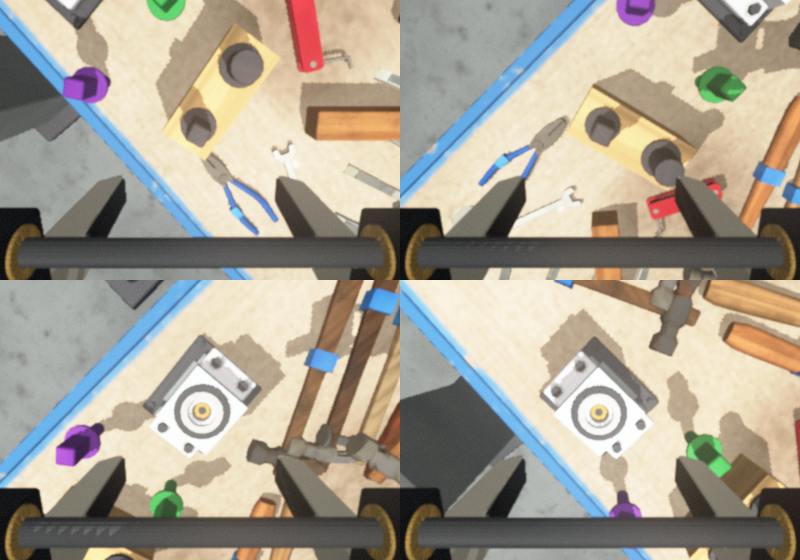

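The four views show the grey square drift at d0 (318,187) and d1 (322,186), and the bore with its brass bushing at b0 (322,191) and b1 (319,192). I'll zoom in to get the handle's yaw and the exact centres.

Run:
```python
import cv2,numpy as np
im={n:cv2.imread(f"pics/{n}.png") for n in("d0","d1","b0","b1")}
c=lambda n,x,y:cv2.resize(im[n][y-36:y+36,x-48:x+48],(400,300),interpolation=cv2.INTER_CUBIC)
cv2.imwrite("pics/z.png",np.vstack([np.hstack([c("d0",318,186),c("d1",322,186)]),np.hstack([c("b0",322,191),c("b1",319,192)])]))
```

```text
(no output)
```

View pics/z.png

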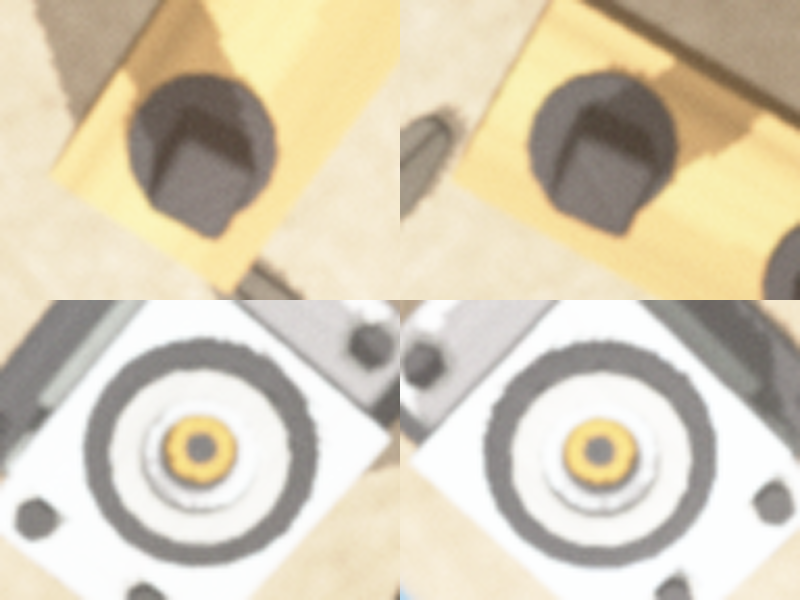

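Run:
```python
from h import *
import pickle
from scipy.optimize import least_squares
D=dict(pickle.load(open("w.pkl","rb")))
k=4.1667
q0=[np.array([270,150])+np.array(c)/k for c in((188,145),(250,175),(215,238),(153,195))]
q1=[np.array([274,150])+np.array(c)/k for c in((180,150),(255,170),(225,235),(155,205))]
for n,q in(("d0",q0),("d1",q1)):
    P=np.array([plane(D[n],p,.124)[:2] for p in q]); e=np.roll(P,-1,0)-P
    print(n,"centre",P.mean(0),"edge len",np.hypot(*e.T).round(4),"yaw mod90",np.degrees(np.arctan2(e[:,1],e[:,0])).round(1)%90)
print("handle top tri",tri([(D["d0"],np.mean(q0,0)),(D["d1"],np.mean(q1,0))]))
g0,g1=(318.5,184.3),(322.6,184.3)
print("guard tri",tri([(D["d0"],g0),(D["d1"],g1)]),plane(D["d0"],g0,.078),plane(D["d1"],g1,.078))
E=[]
for n,c in(("b0",(322,191)),("b1",(319,192))):
    g=cv2.cvtColor(D[n]["color"],cv2.COLOR_RGB2GRAY); x,y=c
    pts=[]
    for a in np.linspace(0,2*np.pi,72,endpoint=False):
        r=np.arange(22,36,.25); v=cv2.remap(cv2.GaussianBlur(g,(3,3),0),(x+r*np.cos(a)).astype(np.float32)[None],(y+r*np.sin(a)).astype(np.float32)[None],1)[0].astype(float)
        i=np.argmax(np.gradient(v)); pts.append((x+r[i]*np.cos(a),y+r[i]*np.sin(a)))
    e=cv2.fitEllipseAMS(np.array(pts,np.float32)); print(n,e); E.append((D[n],e[0])); print(plane(D[n],e[0],.093))
    P=np.array([plane(D[n],p,.093)[:2] for p in pts]); m=np.median(P,0); print("diam",2*np.median(np.hypot(*(P-m).T)))
print("bore tri",tri(E)); print(current_time(),current_ft_force())
```

```text
d0 centre [ 0.48598756 -0.37069528] edge len [0.0171 0.0184 0.019  0.0154] yaw mod90 [25.3 23.7 15.7 17. ]
d1 centre [ 0.4858804  -0.37056795] edge len [0.0192 0.0182 0.0191 0.0153] yaw mod90 [32.2 24.  23.5 23.4]
handle top tri [ 0.48593958 -0.37067561  0.12348749]
guard tri [ 0.48572434 -0.37050619  0.07023984] [ 0.48682715 -0.3694393   0.078     ] [ 0.4844178  -0.36918697  0.078     ]
b0 ((321.6930236816406, 191.08346557617188), (54.570533752441406, 56.02116775512695), 261.8072204589844)
[ 0.47576148 -0.1133551   0.093     ]
diam 0.059587450630668046
b1 ((318.6316833496094, 192.52264404296875), (54.28547286987305, 55.90457534790039), 94.26206970214844)
[ 0.47795467 -0.11314024  0.093     ]
diam 0.0598050968316587
bore tri [ 0.47692991 -0.11438127  0.08652992]
9.525 [0.53165372 0.05656068 0.44725731]
```

Run:
```python
from h import *
R=down(np.radians(23)); D=np.array([.4858,-.3706])
move_gripper(.036,20)
goto(np.array([*D,.16]),R); servo_line(np.array([*D,.086]),max_speed=.08,max_force=8)
print(current_tcp_pos(),current_ft_force())
hit=servo_line(np.array([*D,.074]),max_speed=.012,max_force=2.5); print(hit,current_tcp_pos(),current_ft_force())
p=current_tcp_pos(); servo_line(p+[0,0,.0008],max_speed=.02)
move_gripper(0.0,25); print(current_finger_gap(),current_gripper_force(),current_tcp_pos(),current_ft_force(),current_time())
save(snapshot("wrist"),"g")
```

```text
[ 0.48615588 -0.37097683  0.08660017] [ 0.18427758  0.00044063 -0.01767702]
True [ 0.48576969 -0.37058096  0.07830573] [-0.05464057 -0.41483656  4.05826887]
0.02172308613973788 24.997077584266663 [ 0.48570383 -0.37056146  0.07884595] [-0.2450802  -0.88230224 -2.27151979] 13.9667
```

View pics/g.png

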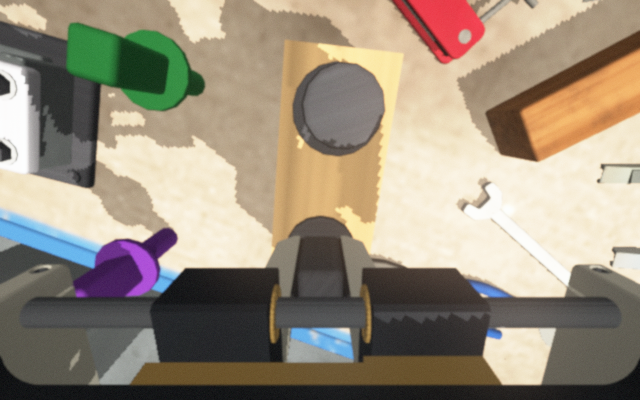

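Run:
```python
from h import *
B=np.array([.4769,-.1144])
move_gripper(0.0,50); p0=current_tcp_pos(); np.save("p0.npy",p0); print("grasp",p0)
servo_line(p0+[0,0,.08],max_speed=.08); servo_line(np.array([p0[0],p0[1],.21]),max_speed=.15)
servo_line(np.array([*B,.21]),max_speed=.15); pause(.2)
print(current_tcp_pos(),current_ft_force(),current_torque(),current_finger_gap())
for n in("scene","top"):
    s=snapshot(n); save(s,"c_"+n)
    for d in mark_of("drift_nose",s)[:4]: print(n,d["point"],d["confidence"])
    print("expect",proj(s,[*B,.21-.0628]))
h=servo_line(np.array([*B,.155]),max_speed=.04,max_force=4); print(h,current_tcp_pos(),current_ft_force(),current_time())
```

```text
grasp [ 0.48564767 -0.37048628  0.0788343 ]
[ 0.47690814 -0.11484344  0.20989053] [-0.37462637  0.58514186 -4.25399723] [0.00816177 0.10462111 0.03186118] 0.02183560455655594
scene [306.5, 174.3] 0.82
scene [325.7, 245.9] 0.72
expect [306.61765373 176.13071209]
expect [311.19990319 204.84778815]
False [ 0.47708895 -0.11449412  0.15527629] [-0.5098446  -0.70496903 -3.41894952] 19.6583
```

Run:
```python
from h import *
B=np.array([.4769,-.1144])
h=servo_line(np.array([*B,.140]),max_speed=.01,max_force=3); print(h,current_tcp_pos(),current_ft_force())
pause(.3); print(current_tcp_pos(),current_ft_force(),current_torque(),current_finger_gap(),current_time())
```

```text
True [ 0.47674319 -0.11445439  0.14572007] [ 0.86358651 -0.26393653  0.65271648]
[ 0.47658278 -0.11433053  0.14551509] [ 1.73087907 -1.1546953   3.04857275] [-0.23826874 -0.34285496 -0.05120003] 0.021773408169887046 20.875
```

Run:
```python
from h import *
B=np.array([.4770,-.1146])
for z in np.arange(.143,.1185,-.0025):
    h=servo_line(np.array([*B,z]),max_speed=.012,max_force=14)
    f=current_ft_force(); print(h,current_tcp_pos().round(4),f.round(1),current_time())
    if h or f[2]>20 or np.hypot(*f[:2])>9: break
```

```text
False [ 0.4767 -0.1145  0.1427] [ 0.8 -0.4 -0.2] 21.225
False [ 0.4767 -0.1144  0.1399] [ 1.5 -1.4 -2.4] 21.5833
False [ 0.4767 -0.1144  0.1376] [ 0.3 -0.2 -3.2] 21.9417
False [ 0.4768 -0.1145  0.1352] [ 0.4 -0.9 -2.7] 22.3
False [ 0.4769 -0.1146  0.1329] [ 0.5 -1.2 -0.7] 22.6583
False [ 0.4767 -0.1145  0.1302] [ 0.3 -1.  -2.8] 23.0167
False [ 0.4768 -0.1146  0.1278] [-0.4 -0.2 -2.1] 23.375
False [ 0.4767 -0.1144  0.1251] [ 0.  -0.5 -3.4] 23.7333
False [ 0.4769 -0.1144  0.1227] [ 0.9 -0.1 -3.3] 24.0917
False [ 0.4774 -0.1147  0.1206] [ 2.4  0.2 -3.8] 24.45
```

Run:
```python
from h import *
B=np.array([.4769,-.1145])
for i in range(12):
    z=current_tcp_pos()[2]-.002
    h=servo_line(np.array([*B,z]),max_speed=.01,max_force=8)
    f=current_ft_force(); print(h,current_tcp_pos().round(4),f.round(1),current_time())
    if h or f[2]>4: break
pause(.2);print(current_tcp_pos().round(4),current_ft_force().round(1),current_torque().round(2),current_finger_gap())
```

```text
False [ 0.4772 -0.1148  0.1186] [ 3.  -1.3 -2.6] 24.7917
False [ 0.4771 -0.1146  0.1164] [ 3.3 -0.5 -2.7] 25.1417
False [ 0.477  -0.1144  0.1143] [ 3.9 -0.6 -2.7] 25.5
False [ 0.4769 -0.1144  0.1121] [ 4.2  0.  -3.4] 25.8667
False [ 0.4769 -0.1145  0.1099] [ 4.1  1.3 -3.4] 26.2417
False [ 0.4769 -0.1146  0.1078] [ 4.8  0.6 -3.1] 26.6083
False [ 0.4768 -0.1145  0.1055] [ 4.5  0.3 -4.3] 26.975
False [ 0.4769 -0.1145  0.1034] [ 4.   0.4 -3.9] 27.35
False [ 0.4769 -0.1145  0.1013] [ 3.2 -1.  -1.8] 27.7167
True [ 0.477  -0.1145  0.1013] [-0.2  0.4  4.4] 27.925
[ 0.4771 -0.1145  0.1013] [-1.8 -0.4  5.8] [-0.02  0.34  0.02] 0.021691581273638707
```

Run:
```python
from h import *
s=snapshot("scene"); save(s,"e",(250,140,370,240),6)
print([(np.round(d["point"]),d["confidence"]) for q in("bushing_mid","drift_guard") for d in mark_of(q,s)[:2]],proj(s,[.477,-.1145,.021]),current_time(),current_ft_force())
```

```text
[(array([307., 193.]), 0.75), (array([328., 230.]), 0.75)] [306.95727465 213.15098567] 28.275 [-2.11447528 -0.10239998  4.92243892]
```

View pics/e.png

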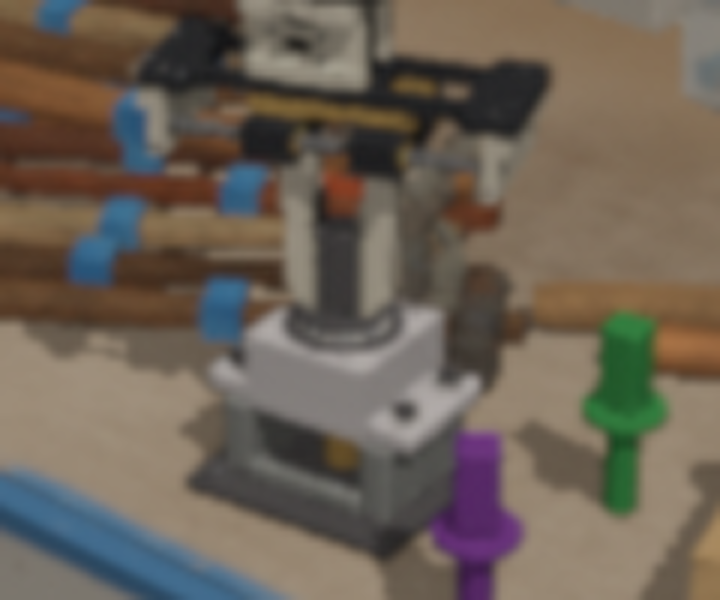

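The guard is on the collar and the brass bushing lies in the pan (crop 345,450). Now I'll return the drift.

Run:
```python
from h import *
p0=np.load("p0.npy"); p=current_tcp_pos(); B=np.array([.4769,-.1145])
servo_line(np.array([*B,.165]),max_speed=.05,max_force=25); print(current_tcp_pos(),current_ft_force())
servo_line(np.array([*B,.21]),max_speed=.12); servo_line(np.array([p0[0],p0[1],.21]),max_speed=.15)
servo_line(np.array([p0[0],p0[1],.15]),max_speed=.1)
print(servo_line(np.array([p0[0],p0[1],.084]),max_speed=.04,max_force=6),current_tcp_pos(),current_ft_force())
print(servo_line(np.array([p0[0],p0[1],.076]),max_speed=.01,max_force=3),current_tcp_pos(),current_ft_force(),current_time())
```

```text
[ 0.47662679 -0.11438373  0.16460923] [-0.16371111  0.08328257 -3.40996065]
False [ 0.48577008 -0.37061161  0.0842811 ] [ 0.06907218  0.67902335 -4.4683134 ]
True [ 0.48561275 -0.37046934  0.0788145 ] [-0.37705902 -0.41898967  5.87677144] 35.1917
```

Run:
```python
from h import *
p=current_tcp_pos(); servo_line(p+[0,0,.0005],max_speed=.02)
move_gripper(.036,20); p=current_tcp_pos(); print(current_finger_gap(),current_ft_force())
print(servo_line(p+[0,0,.08],max_speed=.06,max_force=5)); servo_line(np.array([p[0],p[1],.25]),max_speed=.12)
goto(np.array([.485,-.375,.25]),down(.9)); pause(.2)
W=snapshot("wrist"); print([(np.round(d["point"],1),d["confidence"]) for d in mark_of("drift_guard",W)[:2]])
z=[cv2.resize(i[140:240,260:390],(390,300),interpolation=2) for i in (cv2.imread("pics/d0.png"),np.ascontiguousarray(W["color"][:,:,::-1]))]
cv2.imwrite("pics/r.png",np.hstack(z)); print(current_time(),current_ft_force())
```

```text
0.03577307727959372 [-0.1354698  -0.17130497 -1.39621445]
False
[(array([208.5, 145.2]), 0.95), (array([313.9, 183.9]), 0.87)]
39.2 [ 0.05671258  0.17680369 -0.04981005]
```

View pics/r.png

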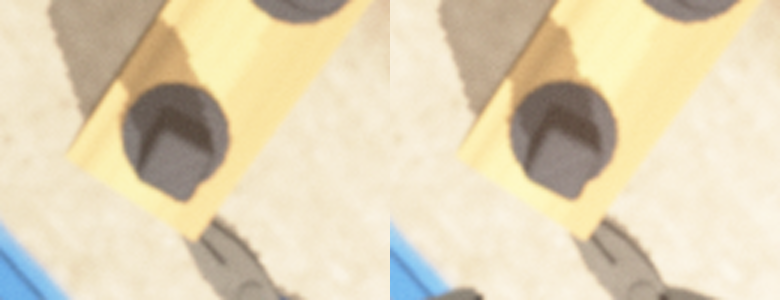

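The before and after crops match: the drift is seated upright in its hole and the other drift hasn't moved.

```bash
python3 -c "
from cell import *
print(finish_job())"
```

```text
the job is handed in; nothing more can be done
None
```

I handed the job in at about 39 s: the bushing is in the catch pan, the slim drift is back upright in its own hole, and the other drift and the tools showed no sign of having moved; the interface gave no verdict.

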